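# Pull-test a lock pin without its safety clip

## Task

Draw the hitch clip sideways out of the bracket's lock pin and put it in the steel tray. Then check that the pin's own catch holds: pull the pin straight up until it has lifted through its play, keep up a pull of about 15 N for half a second without overloading it (never much over 20 N), and press the pin fully home again. Leave the other things on the table where they are.

Things in the scene. Friction and masses are not known exactly. Their poses are not given: they have to be found in the camera images.
- bracket: Aluminium block on a steel foot plate (100 x 150 x 8 mm, y -55 to +95), fixed; place and yaw vary. Origin on the table, on the pin's axis; z up; +y is the way the clip is drawn out. Block 56 mm in x, y -32 to +50, top at 50 mm. A 6 mm bridge (56 mm in x, 28 in y) spans the pin between two posts, underside at 56 mm, top at 62 mm.
- knob (a point): The pin's upright cylindrical knob, dark steel, 22 mm diameter: this point is on its axis, 89 mm above the table with the pin home. The knob spans 68 to 110 mm; below it a flange (30 mm diameter, 6 mm thick) sits on the bridge when the pin is home. The pin moves only straight up and down.
- pin (a joint): Height of the pin above fully home, m (0 = flange on the bridge). Drag and weight together about 3 N; it stays where it is left. With the clip in it can rise only about 3 mm. With the clip out it rises freely through a play that differs each time (5 to 13 mm) until its foot meets the hidden sprung catch.
- catch (a joint): Upward deflection of the hidden catch, m: 0 when unloaded; the pin's pull on it is 4 N per mm (4000 N/m), so 15 N is 3.75 mm. It springs back to 0 when the pull ends. It cannot be seen, only felt.
- clip: Loose hitch clip, 104 mm long, about 35 g, lying level: 4 mm bare steel wire ending in a long loop dipped in black plastic. Origin at the loop's middle, on the underside of the dip, 4 mm below the wire's axis; x across the loop, +y away from the legs (draw it out this way), z up. The straight leg runs at x = 0 to y = -86, the wavy leg at x = 5 to 13 to y = -80.
- clip_tip (a point): Free tip of the clip's straight leg. At the start the leg passes through the pin's 6 mm cross hole, tip 14 mm beyond the pin's axis. The legs lie on the block's top. The clip slides out with hardly any force and is clear of pin and bridge after 30 mm.
- clip_loop (a point): Middle of the dipped loop, level with the wire's axis. The loop is 34 mm wide in the clip's x, 8 mm thick, y = -14 to +22 mm; its straight sides (y = -10 to +10) can be pinched from above, closing along x. At the start it overhangs the block, 72 mm from the pin's axis towards the bracket's +y, 52 mm above the table, with nothing beneath but the foot plate.
- tray: Open steel tray fixed to the table, 150 (x) by 190 (y) by 26 mm high, walls and floor 4 mm. Origin under its centre, on the table.
- tape: White tape roll (ring), 62 mm across, 19 mm high, origin under its centre. Leave it.
- wrench: Steel wrench lying flat, along its x. Leave it.
- screwdriver: Screwdriver lying along its x, black handle. Leave it.
- gel: White bottle, 50 mm across, 130 mm high, origin under its centre. Leave it.
- mug: White mug, 80 mm across, 90 mm high, origin under its centre. Leave it.
- pack: Black battery pack, 90 by 60 by 28 mm, origin under its centre. Leave it.
Mind the look-alikes: they are no part of the job. Of the things that look like the tray, the largest one is meant.

How it is judged:
By the outcome, as a careful person would: the job done as asked, in the order asked, and still so for the second after the job is handed in, with the robot touching nothing.
It also fails if it takes over 58 s, if anything falls off the work surface, if the arm or the gripper's body presses on something with over 40 N, if the wrist force passes 120 N, or if a joint passes its speed limit or range.

## Robot

A 6-joint arm with a two-finger parallel gripper is mounted at the origin on the work surface. World frame = base frame: x ahead of the robot, y to its left, z up, the work surface at z = 0. Lengths are in mm, angles in rad, forces in N, time in s.
With the tool pointing down it reaches from about 350 to 725 mm from the base axis. Payload 4.3 kg.
Tool frame: the origin (TCP) lies midway between the tips of the shut fingers; the grasp point (between the pads) lies 19 mm behind it (ctrl.tcp_to_grasp is the distance from the TCP to the grasp point, in mm); z points along the fingers, y is the line along which they close (so a half turn about z gives the same grasp; the last joint's range is limited). The gripper opens to 85 mm and grips with 20 to 120 N. Pads are 22 mm wide; open, the fingers measure 114 mm over their backs; the gripper's body (76 mm by 85 mm) begins 54 mm behind the grasp point. The pads swing forward as they close: fully open they stand 13 mm farther back than shut.
Start: joints at [-1.33, 0.377, 0.081, 1.274, 0, 1.46], TCP at [197.611, -540.016, 231.329] pointing down, gripper open.
Joint ranges: [-2.72, 2.72], [-0.84, 1.66], [-1.02, 1.22], [-1.77, 2.12], [-1.37, 1.28], [-3.14, 3.14]. Speed limits (rad/s): [2.57, 2.57, 3.14, 3.14, 3.14, 3.14].

## Interface

Orientations are given as a unit quaternion [x, y, z, w].
In Python, from bench import ctrl gives the robot as it stands.
- The arm moves only by the shell command python3 -m jog 'ROWS' [FORCE]. ROWS is JSON, a list that holds one entry, the list of rows, each a list of 7 numbers: the opening, from 0 (shut) to 1 (fully open), then the shift along the tool's x, y, z in units of 25 mm (1.0 is 25 mm), then the turn, a rotation vector about the tool's x, y, z in units of 8 degrees (1.0 is 8 degrees). In form: [[[gripper, dx, dy, dz, ax, ay, az], ...]]. A call has 1 to 8 rows; each row shifts and turns the commanded pose from where the row before left it, along the tool's axes as they then stand; what a row does not reach is not made up. A row lasts 1/10 s, in which the tool goes at most 50 mm and 8.59 degrees, less where a joint would pass 70% of its speed; a pose out of reach is approached as far as the arm can. A call is refused whole if a number of a shift passes 1 or a number of a turn 1, either way. A call with a gripper value outside its range is refused whole. The fingers move at their own pace and stop on an object; FORCE is the grip in N (left out, the last holds). Time passes only in rows, so rows that do not move let the fingers close. It gives the time, the measured TCP pose, the force, the opening and the grip force at its end, in the units of the state.
- ctrl.state(): the state, without advancing time (a new reading comes with each control period).
- ctrl.grab_frame(name): name is "scene" or "side" or "wrist"; returns (picture, depth): 420x560x3 uint8, red, green, blue; 420x560 float32, mm along the optical axis (not along the pixel's ray), 0 where there is no reading.
- ctrl.get_calibration(name): a dict with "K" (3x3 intrinsics, pixels), "k1" (the pictures are not rectified: a ray, as slopes to the right and down, at radius r is drawn at 1 + k1 r^2 times it, then the intrinsics apply), "R" (3x3) and "t" (3): a world point X has camera coordinates R X + t. Camera axes: x right, y down, z forward; pixel columns grow to the right and rows downward; lengths in mm; the calibration is good to about 2 mm. A picture is of the moment at which its call begins: read the wrist's pose just before it. get_calibration takes no time and is no camera call; for the wrist camera it gives the pose at the moment of the call.
- ctrl.job_done(): hands the job in; it is judged then, once.
The state is a dict: "clock": time; "joint_pos": joint angles; "qd": joint speeds; "tau": joint torques, N m; "tcp_pos": TCP position; "tool_rot": TCP orientation; "contact_force": force on the tool from outside, world axes, zero at the start; "torque": the same for the moment, N m; "width": finger opening in mm; "gripper_force": force on a finger pad.
Only numpy, scipy, OpenCV 4.12 (cv2) and the standard library are available. Lean on these libraries where they do the work, as an engineer would, in place of code of your own. Each camera call takes 0.05 s, during which the arm holds its last target. There are 200 camera calls.

## Working session

There is one attempt and no reset: what is moved stays moved. The work goes in short steps, Python scripts to look and compute and a shell command to move; the robot and the scene stay as the last step left them, time stands still between calls to the robot, and variables do not carry over. Pictures are saved under pics/ and viewed, at most 10 in all, crops included, and the job is handed in when it is done.

```bash
ls; mkdir -p pics; python3 - <<'E'
from bench import ctrl
import cv2,numpy as np
for n in ("scene","side"):
    im,d=ctrl.grab_frame(n); c=ctrl.get_calibration(n)
    np.savez(f"pics/{n}0.npz",im=im,d=d,**{k:np.array(c[k]) for k in c})
    cv2.imwrite(f"pics/{n}0.png",im[:,:,::-1]); print(n,c, (d>0).mean())
s=ctrl.state();print(s)
E
```

```text
pics
scene {'K': array([[528.66406468,   0.        , 282.11739162],
       [  0.        , 528.66406468, 204.32299749],
       [  0.        ,   0.        ,   1.        ]]), 'k1': -0.08856755738458516, 'R': array([[-0.54802543,  0.83631433, -0.01569928],
       [ 0.64420985,  0.41002166, -0.64565928],
       [-0.53353707, -0.36395134, -0.76346422]]), 't': array([ 215.74814932, -309.25802155, 1791.28262112])} 0.9959863945578231
side {'K': array([[519.85596919,   0.        , 273.19212044],
       [  0.        , 519.85596919, 203.27216911],
       [  0.        ,   0.        ,   1.        ]]), 'k1': 0.04060545363896834, 'R': array([[-0.81431675, -0.58035032, -0.00904135],
       [-0.39618814,  0.56715917, -0.72205639],
       [ 0.42417354, -0.58440053, -0.69177513]]), 't': array([ 445.39839339,  217.72139164, 1321.57971294])} 0.9961309523809524
{'clock': 0.1, 'joint_pos': array([-1.33028320e+00,  3.78023702e-01,  7.97729869e-02,  1.27442228e+00,
        2.29330512e-06,  1.46052245e+00]), 'qd': array([ 0.00176493, -0.00146609,  0.00347515, -0.00024892,  0.00127015,
        0.00187617]), 'tau': array([ 1.29983848e-03, -4.64692390e+01,  2.70583409e+01,  1.20897856e-02,
       -1.11790550e-04, -4.01928730e-06]), 'tcp_pos': array([ 197.46951347, -539.39659526,  230.44031144]), 'tool_rot': array([ 9.84657518e-01,  1.74495534e-01, -5.99164406e-05, -9.36417964e-04]), 'contact_force': array([ 0.72681162, -0.48157861, -0.51132651]), 'torque': array([ 0.01164292, -0.04508184,  0.01334498]), 'gripper_force': 0.0, 'width': 85.7551165649291}
```

View pics/scene0.png

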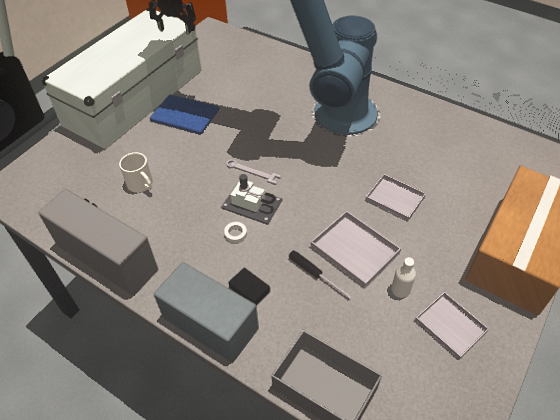

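View pics/side0.png

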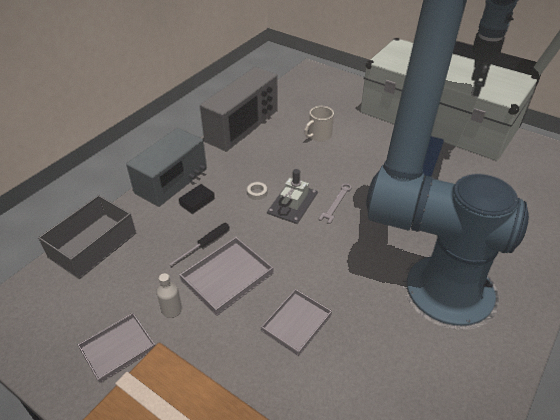

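The scene view shows the bracket with its knob at (244,182) and the black clip loop at (268,198). The tray candidates are the flat pale trays at (356,248), (395,196) and (451,325), and a deep dark bin at (326,378). I expect the tray to be (356,248), and will check it against 150 x 190 x 26 mm.

```bash
cat > h.py <<'E'
import numpy as np,cv2
from scipy.spatial.transform import Rotation as Ro
def load(f):
    z=np.load(f); return z['im'],z['d'],{k:z[k] for k in('K','k1','R','t')}
def save(ctrl,n,f):
    c=ctrl.get_calibration(n); im,d=ctrl.grab_frame(n)
    np.savez(f,im=im,d=d,**{k:np.array(c[k]) for k in('K','k1','R','t')}); return im,d,c
def slopes(c,uv):
    k=float(c['k1']); p=np.asarray(uv,float).reshape(-1,1,2)
    return cv2.undistortPoints(p,np.asarray(c['K']),np.array([k,0,0,0.]))[:,0]
def cloud(d,c):
    h,w=d.shape; u,v=np.meshgrid(np.arange(w),np.arange(h))
    s=slopes(c,np.stack([u,v],-1).reshape(-1,2)); z=d.reshape(-1,1)
    X=np.hstack([s*z,z])-np.asarray(c['t']); return (X@np.asarray(c['R'])).reshape(h,w,3)
def plane(c,uv,z):
    s=slopes(c,uv); r=np.hstack([s,np.ones((len(s),1))])@np.asarray(c['R']); o=-np.asarray(c['R']).T@np.asarray(c['t'])
    return o+r*((z-o[2])/r[:,2])[:,None]
def proj(c,X):
    Xc=np.atleast_2d(X)@np.asarray(c['R']).T+np.asarray(c['t'])
    s=Xc[:,:2]/Xc[:,2:]; r2=(s**2).sum(1,keepdims=True); s=s*(1+float(c['k1'])*r2)
    K=np.asarray(c['K']); return s*[K[0,0],K[1,1]]+K[:2,2]
E
python3 - <<'E'
from h import *
crops=[]
for n,box in(("scene",(215,165,75,65)),("side",(260,160,75,65))):
    im,d,c=load(f"pics/{n}0.npz"); P=cloud(d,c)
    x,y,w,h=box
    crops.append(cv2.resize(im[y:y+h,x:x+w],None,fx=5,fy=5,interpolation=cv2.INTER_CUBIC))
    seeds={"scene":{'A':(356,248),'B':(395,196),'C':(451,325),'D':(326,378),'tape':(235,226),'mug':(128,160),'pack':(248,282),'gel':(406,263)},"side":{'A':(228,275),'B':(297,322),'C':(117,347)}}[n]
    for k,(u,v) in seeds.items(): print(n,k,P[v,u].round())
    # tray rims: points of height 20-32 near tray A, min area rect
    for k in 'ABC':
        ctr=P[seeds[k][1],seeds[k][0]]
        m=(np.hypot(P[...,0]-ctr[0],P[...,1]-ctr[1])<135)&(P[...,2]>12)&(P[...,2]<34)
        m=m.astype(np.uint8); nl,lab,st,_=cv2.connectedComponentsWithStats(m,connectivity=8)
        i=1+st[1:,4].argmax(); q=P[lab==i]; r=cv2.minAreaRect(q[:,:2].astype(np.float32)); print('  rim',k,st[i,4],np.round(r[0],1),np.round(r[1],1),r[2],q[:,2].max())
    x,y,w,h=box; sub=P[y:y+h,x:x+w]; q=sub[(sub[...,2]>85)]
    print(n,'knob pts',len(q),q.mean(0).round(1),q.min(0).round(1),q.max(0).round(1))
    q=sub[(sub[...,2]>106)];print('top',len(q),q.mean(0).round(1))
cv2.imwrite("pics/crop1.png",np.hstack(crops)[:, :, ::-1])
E
```

```text
scene A [481. 296.   6.]
scene B [251. 303.   2.]
scene C [559. 601.   4.]
scene D [837. 410.   4.]
scene tape [600. -21.  14.]
scene mug [ 607. -407.   72.]
scene pack [736. 122.  30.]
scene gel [541. 448. 131.]
  rim A 825 [487.3 294.6] [191.4 155. ] 78.69020080566406 33.718479064913026
  rim B 332 [261.8 306.5] [142.1 116.3] 87.90084838867188 28.336981686379673
  rim C 456 [561.2 599.8] [139.5 116.5] 73.58507537841797 28.39251977837231
scene knob pts 96 [596.1  23.7 225.2] [493.7 -65.5  85.6] [1273.2  598.3 1171.3]
top 51 [671.8  87.4 339.4]
side A [486. 288.   2.]
side B [260. 305.   3.]
side C [566. 598.  -1.]
  rim A 888 [485.6 293.6] [193.2 156.6] 78.50178527832031 32.885261535366816
  rim B 413 [259.9 305.1] [143.3 111.7] 87.95682525634766 25.540728992229493
  rim C 465 [560.  599.4] [138.9 114.6] 73.36262512207031 25.746872376535396
side knob pts 94 [397.3 112.3 267.2] [-111.6  -68.3   86. ] [ 516.   907.3 1075.5]
top 51 [311.2 247.4 412.2]
```

View pics/crop1.png

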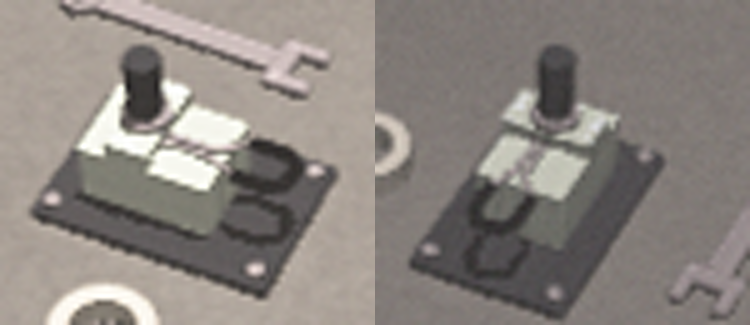

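Tray A at scene (356,248) measures about 193 x 155 mm, which fits 190 x 150. B and C are about 140 x 115, and D is a deep dark bin. The crop shows the knob's top at scene (243.5,176), the loop at (268.5,198) with its shadow below at (267,208), and foot-plate corners at (282,199), (269,225) and (222,207).

```bash
python3 - <<'E'
from h import *
sh={"scene":((215,165),[(337,172),(268,298),(33,212)],[(142,52),(268,166)]),"side":((260,160),[(663-375,158),(568-375,316),(410-375,265)],[(557-375,52),(500-375,205)])}
for n,(o,cs,(kn,lp)) in sh.items():
    im,d,c=load(f"pics/{n}0.npz"); P=cloud(d,c); f=lambda p:np.array(p)/5.+o-.4
    C=plane(c,[f(p) for p in cs],8)
    print(n,'plate',C.round(1).tolist(),[np.linalg.norm(C[i]-C[i+1]).round(1) for i in(0,1)],[np.degrees(np.arctan2(*(C[i+1]-C[i])[1::-1])).round(1) for i in(0,1)])
    print(' knob top plane110',plane(c,[f(kn)],110).round(1),' loop z52',plane(c,[f(lp)],52).round(1))
    near=np.hypot(P[...,0]-505,P[...,1]-10)<110
    g=im.max(2)
    for a,b,t in((86,113,70),(45,60,80)):
        m=near&(P[...,2]>a)&(P[...,2]<b)&(g<t); q=P[m]
        print(' ',a,b,len(q),q.mean(0).round(1),np.median(q,0).round(1),cv2.minAreaRect(q[:,:2].astype(np.float32)))
E
```

```text
scene plate [[443.5, 32.4, 8.0], [542.0, 50.8, 8.0], [562.9, -98.8, 8.0]] [np.float64(100.2), np.float64(151.0)] [np.float64(10.6), np.float64(-82.0)]
 knob top plane110 [[500.8 -57.1 110. ]]  loop z52 [[491.9  18.7  52. ]]
  86 113 41 [512.3 -49.   97.7] [512.5 -49.1  98. ] ((513.0421752929688, -49.817543029785156), (10.303779602050781, 18.108558654785156), 25.11147117614746)
  45 60 68 [495.1  23.5  54.5] [493.8  25.7  54.7] ((495.0945739746094, 21.71817398071289), (33.088890075683594, 37.76987838745117), 1.2776215076446533)
side plate [[464.1, -114.2, 8.0], [437.6, 30.3, 8.0], [535.9, 48.6, 8.0]] [np.float64(146.9), np.float64(99.9)] [np.float64(100.4), np.float64(10.5)]
 knob top plane110 [[506.9 -58.4 110. ]]  loop z52 [[495.6  15.   52. ]]
  86 113 45 [500.6 -46.7  97.1] [499.7 -46.6  97.4] ((500.8376159667969, -47.05937576293945), (15.196651458740234, 11.47917366027832), 30.529037475585938)
  45 60 57 [490.8  24.1  54.6] [486.7  26.9  54.2] ((494.4690856933594, 19.804401397705078), (36.61791229248047, 39.58982849121094), 4.070313453674316)
```

```bash
python3 -m jog '[[[1,0.95,-0.85,0,0,0,0],[1,0.95,-0.85,0,0,0,0],[1,0.95,-0.85,0,0,0,0],[1,0.95,-0.85,0,0,0,0],[1,0.95,-0.85,0,0,0,0],[1,0.95,-0.85,0,0,0,0],[1,0.95,-0.85,0,0,0,0],[1,0.95,-0.85,0,0,0,0]]]'; python3 -m jog '[[[1,0.95,-0.85,0,0,0,0],[1,0.95,-0.85,0,0,0,0],[1,0.95,-0.85,0,0,0,0],[1,0.95,-0.85,0,0,0,0],[1,0.95,-0.85,0,0,0,0],[1,0.95,-0.85,0,0,0,0],[1,0.95,-0.85,0,0,0,0],[1,0.95,-0.85,0,0,0,0]]]'; python3 -m jog '[[[1,0.95,-0.85,0,0,0,0],[1,0.95,-0.85,0,0,0,0],[1,0.95,-0.85,0,0,0,0],[1,0,0,0,0,0,-1],[1,0,0,0,0,0,-1],[1,0,0,0,0,0,-1],[1,0,0,0,0,0,-1],[1,0,0,0,0,0,-1]]]'; python3 -m jog '[[[1,0,0,0,0,0,-1],[1,0,0,0,0,0,-1],[1,0,0,0,0,0,-1],[1,0,0,0,0,0,-1],[1,0,0,0,0,0,-1],[1,0,0,0,0,0,0]]]'
cat >> h.py <<'E'
def where(ctrl,pos=None,yaw=None):
    s=ctrl.state(); R=Ro.from_quat(s['tool_rot']).as_matrix()
    y=np.degrees(np.arctan2(R[1,1],R[0,1])); tilt=np.degrees(np.arccos(-R[2,2]))
    print('t',round(s['clock'],2),'tcp',s['tcp_pos'].round(1),'yaw_y %.1f tilt %.2f'%(y,tilt),'F',s['contact_force'].round(1),'w %.1f g %.1f'%(s['width'],s['gripper_force']))
    if pos is not None: print(' shift units (tool):',(R.T@(np.array(pos)-s['tcp_pos'])/25).round(2))
    if yaw is not None: print(' turn units az', round(-(((yaw-y+90)%180)-90)/8,2))
    return s,R
E
python3 - <<'E'
from bench import ctrl
from h import *
where(ctrl,(494,18,231),10)
im,d,c=save(ctrl,'wrist','pics/w1.npz'); cv2.imwrite('pics/w1.png',im[:,:,::-1])
print(c['K'][0,0], -np.asarray(c['R']).T@c['t'])
E
```

```text
clock: 0.9
tcp_pos: [317.8, -313.6, 230.9]
tool_rot: [0.985, 0.174, -0.0, -0.0]
contact_force: [0.5, -0.9, -0.1]
width: 85.3
gripper_force: 0.0
clock: 1.7
tcp_pos: [437.7, -88.8, 231.0]
tool_rot: [0.985, 0.175, -0.0, -0.0]
contact_force: [0.9, -1.7, -0.0]
width: 85.8
gripper_force: 0.0
clock: 2.5
tcp_pos: [482.2, -5.7, 230.8]
tool_rot: [0.864, 0.503, -0.0, -0.0]
contact_force: [0.1, -0.0, 0.2]
width: 85.5
gripper_force: 0.0
clock: 3.1
tcp_pos: [482.2, -5.7, 230.9]
tool_rot: [0.642, 0.766, -0.0, -0.0]
contact_force: [0.5, 1.0, -0.3]
width: 85.0
gripper_force: 0.0
t 3.1 tcp [482.2  -5.7 230.9] yaw_y 10.1 tilt 0.06 F [ 0.5  1.  -0.3] w 85.0 g 0.0
 shift units (tool): [ 0.85  0.63 -0.01]
 turn units az 0.01
356.0702953711656 [468.12631712  74.47186923 373.57489883]
```

View pics/w1.png

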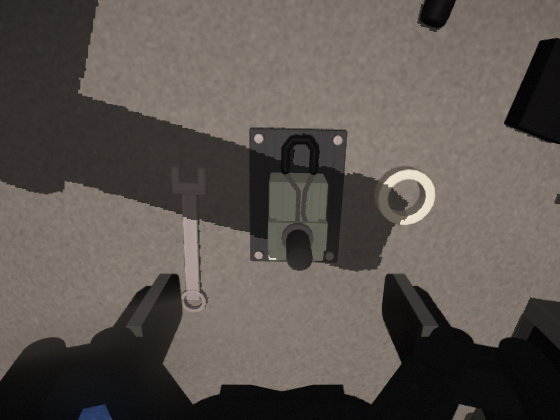

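The wrist view shows the loop at (299,155), the flange and knob at (298,240), and foot-plate corners at (250,128), (347,130) and (250,261), all unobstructed.

```bash
python3 - <<'E'
from h import *
im,d,c=load('pics/w1.npz'); P=cloud(d,c)
C=plane(c,[(250,128),(347,130),(338,262),(250,261)],8)
print(C.round(1).tolist(),[(np.linalg.norm(C[i]-C[i-1]).round(1),np.degrees(np.arctan2(*(C[i]-C[i-1])[1::-1])).round(1)) for i in range(4)])
print('plate centre',C.mean(0).round(1))
g=im.max(2).astype(int); near=np.hypot(P[...,0]-500,P[...,1])<110
m=near&(P[...,2]>46)&(P[...,2]<60)&(g<45); m[:125]=0;m[180:]=0
q=P[m];v,u=np.nonzero(m);print('loop',len(q),q.mean(0).round(1),cv2.minAreaRect(q[:,:2].astype(np.float32)),u.min(),u.max(),v.min(),v.max())
m=near&(P[...,2]>104)&(P[...,2]<116); m=m.astype(np.uint8); q=P[m>0]
print('knobtop',len(q),q.mean(0).round(1),q.min(0).round(1),q.max(0).round(1),cv2.minEnclosingCircle(q[:,:2].astype(np.float32)))
m=near&(P[...,2]>38)&(P[...,2]<70)&(g>60); m[:165]=0; q=P[m]; print('block',len(q),cv2.minAreaRect(q[:,:2].astype(np.float32)))
E
```

```text
[[442.7, 32.1, 8.0], [539.9, 47.5, 8.0], [564.2, -99.3, 8.0], [464.9, -115.7, 8.0]] [(np.float64(149.4), np.float64(98.5)), (np.float64(98.4), np.float64(9.0)), (np.float64(148.8), np.float64(-80.6)), (np.float64(100.7), np.float64(-170.6))]
plate centre [502.9 -33.8   8. ]
loop 777 [493.   23.8  55. ] ((493.5624084472656, 21.53107452392578), (33.588993072509766, 35.51388931274414), 9.424208641052246) 281 318 135 174
knobtop 535 [504.9 -52.5 109.5] [494.4 -64.4 104. ] [515.9 -43.1 111.6] ((505.0901184082031, -53.84507369995117), 10.962923049926758)
block 3983 ((503.41510009765625, -40.64429473876953), (55.994998931884766, 90.10552215576172), 9.038812637329102)
```

```bash
python3 -m jog '[[[0.7,0.83,0.62,0,0,0,0.11],[0.7,0,0,1,0,0,0],[0.7,0,0,1,0,0,0],[0.7,0,0,1,0,0,0],[0.7,0,0,1,0,0,0],[0.7,0,0,1,0,0,0],[0.7,0,0,0.5,0,0,0],[0.7,0,0,0,0,0,0]]]' 30; python3 - <<'E'
from bench import ctrl
from h import *
where(ctrl,(493.8,17.4,34),9.2)
im,d,c=save(ctrl,'wrist','pics/w2.npz'); cv2.imwrite('pics/w2.png',im[:,:,::-1])
P=cloud(d,c); g=im.max(2).astype(int)
m=(np.hypot(P[...,0]-493,P[...,1]-20)<45)&(P[...,2]>46)&(P[...,2]<60)&(g<45)
q=P[m];print('loop',len(q),q.mean(0).round(1),cv2.minAreaRect(q[:,:2].astype(np.float32)))
E
```

```text
clock: 3.95
tcp_pos: [492.1, 17.5, 91.7]
tool_rot: [0.649, 0.761, -0.001, -0.002]
contact_force: [-1.1, -0.4, 0.3]
width: 59.6
gripper_force: 0.0
t 3.95 tcp [492.1  17.5  91.7] yaw_y 9.1 tilt 0.27 F [-1.1 -0.4  0.3] w 59.6 g 0.0
 shift units (tool): [-0.02  0.08  2.31]
 turn units az -0.01
loop 1945 [493.1  24.7  55.1] ((493.5109558105469, 21.782665252685547), (33.89872741699219, 35.16492462158203), 9.332534790039062)
```

View pics/w2.png

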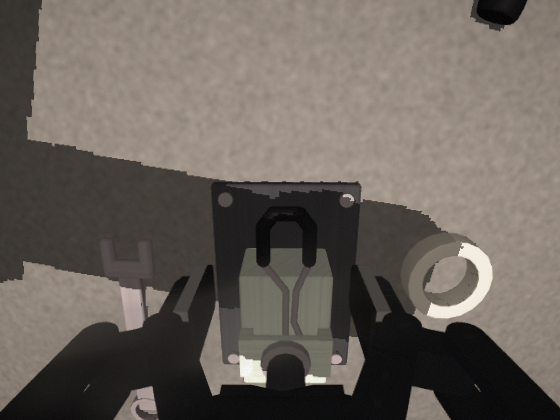

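The wrist view shows the loop centred between the fingers at (286,235), with both fingers clear of the block. Next I descend and close gently.

```bash
python3 -m jog '[[[0.7,0,0.08,0.8,0,0,0],[0.7,0,0,0.8,0,0,0],[0.7,0,0,0.7,0,0,0],[0.7,0,0,0,0,0,0],[0.2,0,0,0,0,0,0],[0.2,0,0,0,0,0,0],[0.2,0,0,0,0,0,0],[0.2,0,0,0,0,0,0]]]' 30; python3 -m jog '[[[0.2,0,0,0,0,0,0],[0.2,0,0,0,0,0,0],[0.2,0,0,0,0,0,0],[0.2,0,0,0,0,0,0]]]'
```

```text
clock: 4.8
tcp_pos: [497.5, 17.5, 37.5]
tool_rot: [0.648, 0.762, 0.001, 0.001]
contact_force: [-0.1, -0.7, 3.0]
width: 33.1
gripper_force: 29.7
clock: 5.2
tcp_pos: [497.4, 17.5, 37.0]
tool_rot: [0.648, 0.762, 0.001, 0.001]
contact_force: [2.1, -0.8, 5.5]
width: 33.0
gripper_force: 29.6
```

Gripped at width 33 mm. I relieve the small upward force by about 1 mm, then draw along tool +x (bracket +y).

```bash
python3 -m jog '[[[0.2,0,-0.06,-0.04,0,0,0],[0.2,0,0,0,0,0,0],[0.2,0.1,0,0,0,0,0],[0.2,0.2,0,0,0,0,0],[0.2,0.2,0,0,0,0,0]]]'; python3 -m jog '[[[0.2,0.3,0,0,0,0,0],[0.2,0.3,0,0,0,0,0],[0.2,0.4,0,0,0,0,0],[0.2,0.4,0,0,0,0,0],[0.2,0,0,0,0,0,0]]]'; python3 - <<'E'
from bench import ctrl
from h import *
where(ctrl)
im,d,c=save(ctrl,'wrist','pics/w3.npz'); cv2.imwrite('pics/w3.png',im[:,:,::-1])
E
```

```text
clock: 5.7
tcp_pos: [494.0, 28.9, 37.6]
tool_rot: [0.648, 0.762, -0.0, 0.002]
contact_force: [4.0, -4.0, 1.5]
width: 33.1
gripper_force: 29.6
clock: 6.2
tcp_pos: [485.3, 66.0, 36.6]
tool_rot: [0.647, 0.762, -0.0, -0.001]
contact_force: [-0.3, 0.7, -0.0]
width: 32.9
gripper_force: 31.0
t 6.2 tcp [485.3  66.   36.6] yaw_y 9.3 tilt 0.18 F [-0.3  0.7 -0. ] w 32.9 g 31.0
```

View pics/w3.png

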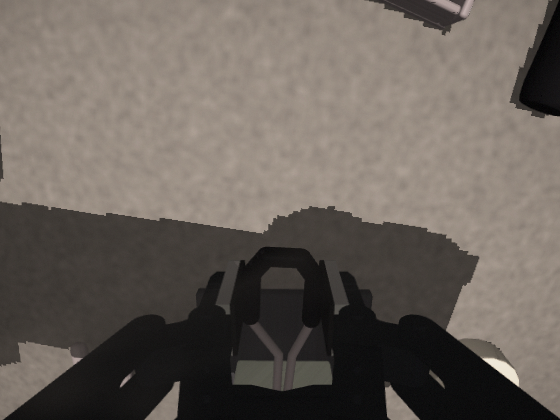

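The wrist view shows the clip held square, loop at (287,300), with the legs' tips clear of the knob and bridge after 49 mm. Next I lift and carry it to the tray.

```bash
python3 -m jog '[[[0.2,0.1,0,-0.6,0,0,0],[0.2,0.1,0,-0.8,0,0,0],[0.2,0.6,0.1,-0.8,0,0,0],[0.2,1,0.2,-0.4,0,0,0],[0.2,1,0.2,0,0,0,0],[0.2,1,0.2,0,0,0,0],[0.2,1,0.2,0,0,0,0],[0.2,1,0.2,0,0,0,0]]]'; python3 -m jog '[[[0.2,1,0.2,0,0,0,0],[0.2,1,0.2,0,0,0,0],[0.2,1,0.2,0,0,0,0],[0.2,1,0,0,0,0,0],[0.2,0.5,0,0,0,0,0],[0.2,0,0,0,0,0,0],[0.2,0,0,0,0,0,0]]]'; python3 - <<'E'
from bench import ctrl
from h import *
where(ctrl,(481,326,5))
im,d,c=save(ctrl,'wrist','pics/w4.npz'); cv2.imwrite('pics/w4.png',im[:,:,::-1])
E
```

```text
clock: 7.05
tcp_pos: [490.4, 212.6, 101.8]
tool_rot: [0.648, 0.762, -0.001, -0.0]
contact_force: [0.8, -0.9, -0.4]
width: 33.0
gripper_force: 31.0
clock: 7.75
tcp_pos: [487.6, 324.5, 101.9]
tool_rot: [0.648, 0.762, -0.001, 0.0]
contact_force: [-0.3, 0.0, -0.4]
width: 33.1
gripper_force: 31.0
t 7.75 tcp [487.6 324.5 101.9] yaw_y 9.2 tilt 0.08 F [-0.3  0.  -0.4] w 33.1 g 31.0
 shift units (tool): [ 0.11 -0.25  3.88]
```

View pics/w4.png

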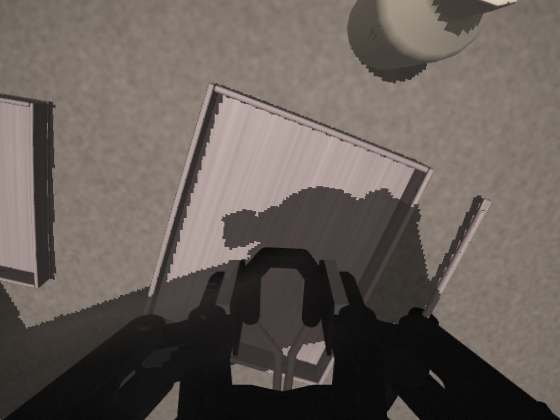

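The wrist view shows the clip well held over the large tray: far rim from (212,88) to (430,168), screwdriver outside at (460,250). Next I lower and open a little.

```bash
python3 -m jog '[[[0.2,0.11,-0.25,0.8,0,0,0],[0.2,0,0,0.8,0,0,0],[0.2,0,0,0.8,0,0,0],[0.2,0,0,0.8,0,0,0],[0.2,0,0,0.4,0,0,0],[0.2,0,0,0.2,0,0,0],[0.2,0,0,0,0,0,0],[0.2,0,0,0,0,0,0]]]'; python3 -m jog '[[[0.55,0,0,0,0,0,0],[0.55,0,0,0,0,0,0],[0.55,0,0,0,0,0,0],[0.6,0,0,-0.3,0,0,0],[0.6,0,0,-0.6,0,0,0],[0.6,0,0,-1,0,0,0],[0.6,0,0,-1,0,0,0],[0.6,0,0,-1,0,0,0]]]'; python3 -m jog '[[[0.6,0,0,-1,0,0,0],[0.6,0,0,-1,0,0,0],[0.6,0,0,0,0,0,0]]]'; python3 - <<'E'
from bench import ctrl
from h import *
s,R=where(ctrl,(505.2,-53.7,150))
im,d,c=save(ctrl,'wrist','pics/w5.npz'); cv2.imwrite('pics/w5.png',im[:,:,::-1])
E
```

```text
clock: 8.6
tcp_pos: [482.0, 327.1, 8.1]
tool_rot: [0.648, 0.762, 0.001, 0.0]
contact_force: [0.1, -0.1, -0.3]
width: 33.2
gripper_force: 31.0
clock: 9.4
tcp_pos: [481.1, 327.0, 106.3]
tool_rot: [0.648, 0.762, 0.0, 0.0]
contact_force: [0.2, 0.7, -0.3]
width: 51.1
gripper_force: 0.0
clock: 9.7
tcp_pos: [483.7, 328.4, 159.4]
tool_rot: [0.648, 0.762, 0.004, 0.002]
contact_force: [0.4, 0.3, -0.1]
width: 50.9
gripper_force: 0.0
t 9.7 tcp [483.7 328.4 159.4] yaw_y 9.2 tilt 0.45 F [ 0.4  0.3 -0.1] w 50.9 g 0.0
 shift units (tool): [-15.23  -1.6    0.33]
```

View pics/w5.png

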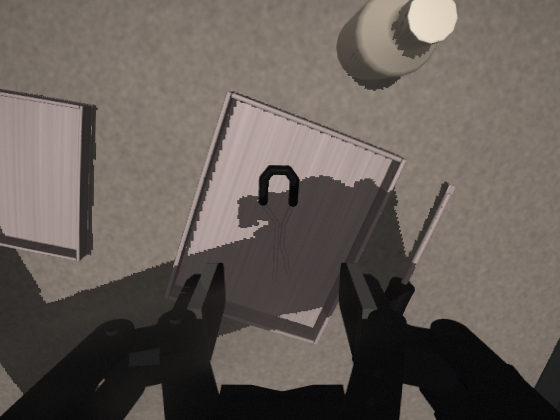

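The wrist view shows the clip lying flat in the tray, loop at (279,187), legs inside. Next I move to above the knob.

```bash
python3 -m jog '[[[0.6,-0.6,-0.1,0,0,0,0],[0.6,-1,-0.1,0,0,0,0],[0.6,-1,-0.1,0,0,0,0],[0.6,-1,-0.1,0,0,0,0],[0.6,-1,-0.1,0,0,0,0],[0.6,-1,-0.1,0,0,0,0],[0.6,-1,-0.1,0,0,0,0],[0.6,-1,-0.1,0,0,0,0]]]'; python3 -m jog '[[[0.6,-1,-0.1,0,0,0,0],[0.6,-1,-0.1,0,0,0,0],[0.6,-1,-0.1,0,0,0,0],[0.6,-1,-0.1,0,0,0,0],[0.6,-1,-0.1,0,0,0,0],[0.6,-1,-0.1,0,0,0,0],[0.6,-1,-0.1,0,0,0,0],[0.6,-0.6,-0.1,0,0,0,0]]]'; python3 -m jog '[[[0.6,0,0,0,0,0,0],[0.6,0,0,0,0,0,0],[0.6,0,0,0,0,0,0]]]'; python3 - <<'E'
from bench import ctrl
from h import *
s,R=where(ctrl,(505.2,-53.7,72))
for n in('wrist','scene','side'):
    im,d,c=save(ctrl,n,f'pics/k_{n}.npz'); P=cloud(d,c); g=im.max(2)
    m=(np.hypot(P[...,0]-505,P[...,1]+54)<22)&(P[...,2]>104)&(P[...,2]<116)
    q=P[m]; 
    if len(q)>5: print(n,len(q),q.mean(0).round(1),cv2.minEnclosingCircle(q[:,:2].astype(np.float32)))
E
```

```text
clock: 10.55
tcp_pos: [490.1, 134.1, 153.0]
tool_rot: [0.648, 0.761, -0.002, -0.001]
contact_force: [0.8, 0.1, 0.2]
width: 51.4
gripper_force: 0.0
clock: 11.35
tcp_pos: [500.9, -56.4, 153.3]
tool_rot: [0.649, 0.761, -0.001, -0.001]
contact_force: [0.3, 0.2, -0.5]
width: 51.2
gripper_force: 0.0
clock: 11.65
tcp_pos: [502.1, -53.6, 154.4]
tool_rot: [0.648, 0.762, -0.0, -0.001]
contact_force: [0.1, 0.3, 0.2]
width: 50.9
gripper_force: 0.0
t 11.65 tcp [502.1 -53.6 154.4] yaw_y 9.3 tilt 0.06 F [0.1 0.3 0.2] w 50.9 g 0.0
 shift units (tool): [-0.02  0.12  3.3 ]
wrist 1096 [505.1 -52.6 109.5] ((505.3798522949219, -53.6966552734375), 10.977140426635742)
scene 50 [507.5 -51.2 109.9] ((508.3894958496094, -51.782222747802734), 12.951679229736328)
side 38 [504.1 -53.1 109. ] ((503.62957763671875, -51.927364349365234), 14.119211196899414)
```

```bash
python3 -m jog '[[[0.6,-0.02,0.12,0.8,0,0,0],[0.6,0,0,0.8,0,0,0],[0.6,0,0,0.8,0,0,0],[0.6,0,0,0.5,0,0,0],[0.6,0,0,0.3,0,0,0],[0.6,0,0,0.1,0,0,0],[0.6,0,0,0,0,0,0],[0.6,0,0,0,0,0,0]]]'; python3 - <<'E'
from bench import ctrl
from h import *
where(ctrl,(505.3,-53.7,72))
E
```

```text
clock: 12.6
tcp_pos: [506.3, -54.5, 73.0]
tool_rot: [0.648, 0.762, 0.0, 0.001]
contact_force: [-0.2, 0.0, -0.5]
width: 51.3
gripper_force: 0.0
t 12.6 tcp [506.3 -54.5  73. ] yaw_y 9.2 tilt 0.08 F [-0.2  0.  -0.5] w 51.3 g 0.0
 shift units (tool): [ 0.04 -0.03  0.04]
```

```bash
python3 -m jog '[[[0.1,0.03,-0.03,0,0,0,0],[0.1,0,0,0,0,0,0],[0.1,0,0,0,0,0,0],[0.1,0,0,0,0,0,0],[0.1,0,0,0,0,0,0],[0.1,0,0,0,0,0,0],[0.1,0,0,0,0,0,0],[0.1,0,0,0,0,0,0]]]' 70; python3 -m jog '[[[0.1,0,0,0,0,0,0],[0.1,0,0,0,0,0,0]]]'
```

```text
clock: 13.4
tcp_pos: [505.5, -53.9, 73.0]
tool_rot: [0.648, 0.762, 0.0, 0.001]
contact_force: [-0.6, 0.8, 5.6]
width: 20.7
gripper_force: 68.4
clock: 13.6
tcp_pos: [505.5, -53.9, 73.0]
tool_rot: [0.648, 0.762, 0.0, 0.001]
contact_force: [-1.4, 1.3, 5.4]
width: 20.6
gripper_force: 68.4
```

```bash
python3 -m jog '[[[0.1,0,0,-0.04,0,0,0],[0.1,0,0,-0.04,0,0,0],[0.1,0,0,0,0,0,0]]]'; for i in 1; do python3 -m jog '[[[0.1,0,0,-0.04,0,0,0],[0.1,0,0,-0.04,0,0,0],[0.1,0,0,0,0,0,0]]]'; done
```

```text
clock: 13.9
tcp_pos: [505.4, -53.9, 74.3]
tool_rot: [0.648, 0.762, 0.0, 0.0]
contact_force: [3.1, 0.8, -2.2]
width: 20.3
gripper_force: 68.5
clock: 14.2
tcp_pos: [505.4, -53.9, 76.6]
tool_rot: [0.648, 0.762, 0.0, 0.0]
contact_force: [4.8, -0.5, -2.6]
width: 20.5
gripper_force: 68.5
```

```bash
python3 -m jog '[[[0.1,0,0,-0.04,0,0,0],[0.1,0,0,-0.04,0,0,0],[0.1,0,0,0,0,0,0]]]'|sed -n '1,2p;4p';python3 - <<'E'
from bench import ctrl
from h import *
where(ctrl)
E
python3 -m jog '[[[0.1,0,0,-0.04,0,0,0],[0.1,0,0,0,0,0,0]]]'|sed -n '1,2p;4p'
```

```text
clock: 14.5
tcp_pos: [505.3, -53.9, 78.7]
contact_force: [4.1, 1.5, -1.1]
t 14.5 tcp [505.3 -53.9  78.7] yaw_y 9.2 tilt 0.06 F [ 4.1  1.5 -1.1] w 20.4 g 68.5
clock: 14.7
tcp_pos: [505.3, -53.9, 79.6]
contact_force: [5.2, 1.7, -1.4]
```

```bash
python3 -m jog '[[[0.1,0,0,-0.04,0,0,0],[0.1,0,0,0,0,0,0]]]'|sed -n '1,2p;4p'
python3 -m jog '[[[0.1,0,0,-0.04,0,0,0],[0.1,0,0,0,0,0,0]]]'|sed -n '1,2p;4p'
```

```text
clock: 14.9
tcp_pos: [505.3, -53.9, 80.5]
contact_force: [5.8, 0.5, -3.6]
clock: 15.1
tcp_pos: [505.3, -53.9, 81.2]
contact_force: [6.1, 1.2, -4.2]
```

```bash
python3 -m jog '[[[0.1,0,0,-0.04,0,0,0],[0.1,0,0,0,0,0,0]]]'|sed -n '1,2p;4p'
```

```text
clock: 15.3
tcp_pos: [505.3, -53.9, 81.9]
contact_force: [6.0, 0.8, -8.1]
```

The catch engages at TCP z of about 80.5 mm, with free-lift drag around 2 N. Next I climb in small steps.

```bash
python3 -m jog '[[[0.1,0,0,-0.04,0,0,0],[0.1,0,0,0,0,0,0]]]'|sed -n '1,2p;4p'
python3 -m jog '[[[0.1,0,0,-0.04,0,0,0],[0.1,0,0,0,0,0,0],[0.1,0,0,0,0,0,0]]]'|sed -n '1,2p;4p'; python3 - <<'E'
from bench import ctrl
ctrl.grab_frame("wrist"); s=ctrl.state(); print(s['tcp_pos'],s['contact_force'])
E
```

```text
clock: 15.5
tcp_pos: [505.3, -53.9, 82.5]
contact_force: [7.1, 0.8, -10.2]
clock: 15.8
tcp_pos: [505.2, -53.9, 83.2]
contact_force: [9.9, -0.8, -12.4]
[505.20727383 -53.85780697  83.19699303] [  7.5131887    0.4347191  -13.33382657]
```

```bash
python3 -m jog '[[[0.1,0,0,-0.03,0,0,0],[0.1,0,0,-0.025,0,0,0],[0.1,0,0,0,0,0,0]]]'|sed -n '1,2p;4p'; python3 - <<'E'
from bench import ctrl
for i in range(3):
    ctrl.grab_frame("wrist"); s=ctrl.state(); print(s['clock'],s['tcp_pos'],s['contact_force'],s['width'])
E
```

```text
clock: 16.15
tcp_pos: [505.2, -53.9, 84.0]
contact_force: [10.7, 0.0, -16.9]
16.2 [505.17226795 -53.84978387  84.05766861] [ 10.51672754  -0.06278248 -16.82610553] 20.179436660003443
16.25 [505.18422114 -53.85559516  84.04083392] [  9.814316     0.7695207  -16.09271928] 20.317442821728882
16.3 [505.17687962 -53.84038524  84.03634179] [  9.72691608   0.09483962 -17.07152369] 20.237449892249565
```

```bash
python3 -m jog '[[[0.1,0,0,0,0,0,0],[0.1,0,0,0,0,0,0],[0.1,0,0,0,0,0,0],[0.1,0,0,0,0,0,0],[0.1,0,0,0,0,0,0],[0.1,0,0,0,0,0,0],[0.1,0,0,0,0,0,0]]]'|sed -n '1,2p;4p'
python3 -m jog '[[[0.1,0,0,0.05,0,0,0],[0.1,0,0,0.05,0,0,0],[0.1,0,0,0.05,0,0,0],[0.1,0,0,0.05,0,0,0],[0.1,0,0,0.05,0,0,0],[0.1,0,0,0.05,0,0,0],[0.1,0,0,0.05,0,0,0],[0.1,0,0,0.05,0,0,0]]]'|sed -n '1,2p;4p'
python3 -m jog '[[[0.1,0,0,0.04,0,0,0],[0.1,0,0,0.04,0,0,0],[0.1,0,0,0.04,0,0,0],[0.1,0,0,0,0,0,0],[0.1,0,0,0,0,0,0]]]'|sed -n '1,2p;4p'
```

```text
clock: 17.0
tcp_pos: [505.2, -53.9, 84.0]
contact_force: [9.5, 1.1, -17.1]
clock: 17.8
tcp_pos: [505.3, -53.9, 76.0]
contact_force: [4.1, 1.9, -0.2]
clock: 18.3
tcp_pos: [505.3, -53.9, 73.1]
contact_force: [5.6, 1.8, 2.6]
```

```bash
python3 -m jog '[[[0.1,0,0,0.04,0,0,0],[0.1,0,0,0,0,0,0]]]'|sed -n '1,2p;4p'; python3 -m jog '[[[0.1,0,0,0.04,0,0,0],[0.1,0,0,0,0,0,0],[0.1,0,0,0,0,0,0]]]'|sed -n '1,2p;4p'
```

```text
clock: 18.5
tcp_pos: [505.4, -53.9, 73.0]
contact_force: [1.5, 1.7, 10.7]
clock: 18.8
tcp_pos: [505.5, -54.0, 72.9]
contact_force: [-0.2, 2.5, 17.7]
```

The stop is stiff at TCP z 72.9 mm, the same height as before the lift, so the pin is home. Next I release and retreat.

```bash
python3 -m jog '[[[0.6,0,0,0,0,0,0],[0.6,0,0,0,0,0,0],[0.6,0,0,0,0,0,0],[0.6,0,0,0,0,0,0],[0.6,0,0,-0.4,0,0,0],[0.6,0,0,-1,0,0,0],[0.6,0,0,-1,0,0,0],[0.6,0,0,-1,0,0,0]]]'; python3 -m jog '[[[0.6,0,0,-1,0,0,0],[0.6,0,0,-1,0,0,0],[0.6,-1,0,0,0,0,0],[0.6,-1,0,0,0,0,0],[0.6,0,0,0,0,0,0],[0.6,0,0,0,0,0,0]]]'; python3 - <<'E'
from bench import ctrl
from h import *
where(ctrl)
ims=[]
for n in('wrist','scene','side'):
    im,d,c=save(ctrl,n,f'pics/e_{n}.npz'); P=cloud(d,c); ims.append(im)
    m=(np.hypot(P[...,0]-505,P[...,1]+54)<22)&(P[...,2]>104)&(P[...,2]<130); q=P[m]; print(n,len(q),np.median(q,0).round(1), P[m][:,2].max())
b=lambda i,x,y,w,h:cv2.resize(i[y:y+h,x:x+w],(400,300),interpolation=cv2.INTER_CUBIC)
cv2.imwrite('pics/end.png',np.vstack([np.hstack([ims[0][::,::][:420:1].copy()[:,:,:] if 0 else cv2.resize(ims[0],(400,300)),b(ims[1],190,120,240,180)]),np.hstack([b(ims[2],140,130,240,180),b(ims[1],110,140,320,240)])])[:,:,::-1])
E
```

```text
clock: 19.6
tcp_pos: [504.5, -53.9, 157.0]
tool_rot: [0.648, 0.762, -0.0, -0.0]
contact_force: [0.0, -1.1, -0.2]
width: 50.8
gripper_force: 0.0
clock: 20.2
tcp_pos: [512.6, -103.3, 205.9]
tool_rot: [0.648, 0.761, 0.0, -0.0]
contact_force: [-0.0, 0.6, -0.4]
width: 51.1
gripper_force: 0.0
t 20.2 tcp [ 512.6 -103.3  205.9] yaw_y 9.2 tilt 0.03 F [-0.   0.6 -0.4] w 51.1 g 0.0
wrist 829 [505.2 -53.3 109.9] 112.09920728901601
scene 44 [506.5 -52.1 110.3] 115.06895220657188
side 42 [503.4 -52.8 109. ] 112.5364636258582
```

View pics/end.png

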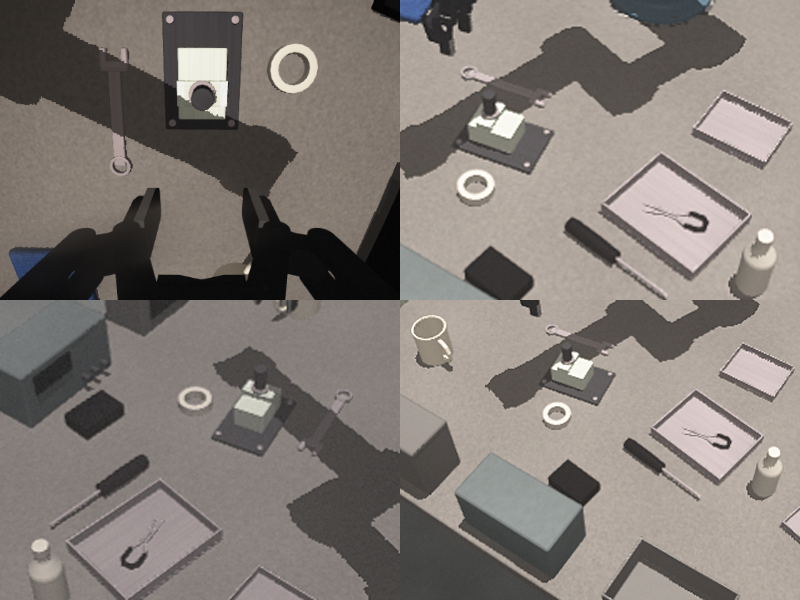

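The composite shows the clip lying in the large tray (loop at (693,222), upper right), the knob home with its top at about 110 mm, the other objects in place and the gripper clear.

```bash
python3 -c "
from bench import ctrl
print(ctrl.job_done())"
```

```text
the job is handed in; nothing more can be done
None
```

The job is handed in: the clip is in the large tray, the catch held about 15 N (17 N at the wrist, including about 2 N of drag) for over 0.8 s, the pin is pressed fully home, and the other things were left where they were.

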